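# Raise the specimen shelf one notch

### The arm

A 7-joint arm with a two-finger parallel gripper is mounted at the origin on a cart in front of the work surface, level with it; the furniture and walls round the work are solid. World frame = base frame: x ahead of the robot, y to its left, z up, the work surface at z = 0. Lengths are in m, angles in rad, forces in N, time in s.
With the tool pointing down it reaches from about 0.35 to 0.9 m from the base axis. Payload 19.9 kg.
Tool frame: the origin (TCP) lies at the very end of the fingers, on their centre line; the grasp point (between the pads) lies robot.hold_point_z behind it (robot.hold_point_z is the distance from the TCP to the grasp point, in m); z points along the fingers, y is the line along which they close (so a half turn about z gives the same grasp; the last joint's range is limited). The gripper opens to 85 mm and grips with 20 to 120 N. Pads are 22 mm wide; open, the fingers measure 114 mm over their backs; the gripper's body (76 mm by 85 mm) begins 54 mm behind the grasp point. The pads swing forward as they close: fully open they stand 13 mm farther back than shut.
Start: joints at [-1.266, 0.417, -0.01, 1.614, 0.005, 1.111, -0.053], TCP at [0.212, 0.588, 0.206] pointing down, gripper open.
Joint ranges: [-2.81, 2.81], [-0.39, 2.02], [-1.27, 1.25], [0.06, 2.57], [-1.19, 4.33], [0.19, 2], [-2.82, 2.82]. Speed limits (rad/s): [1.89, 1.89, 2.39, 2.39, 3.01, 3.01, 3.01].

### API

Orientations are given as a rotation vector (axis times angle).
In Python, from workcell import robot gives the robot as it stands.
- The arm moves only by the tool jog_arm, never from a script. Its argument "moves" is a list of rows, each a list of 3 entries, a list of its own where there are three numbers: the opening, from -1 (shut) to 1 (fully open), so that 0 is half open, then the shift along the tool's x, y, z in units of 0.4 m (1.0 is 0.4 m), then the turn, a rotation vector about the tool's x, y, z in units of 90 degrees (1.0 is 90 degrees). A call has 1 to 12 rows; each row shifts and turns the commanded pose from where the row before left it, along the tool's axes as they then stand; what a row does not reach is not made up. A row lasts 1/8 s, in which the tool goes at most 62.5 mm and 10.7 degrees, less where a joint would pass 70% of its speed; a pose out of reach is approached as far as the arm can. A call with a number of a shift or a turn outside -1 to 1 is refused whole. A call with a gripper value outside its range is refused whole. The fingers move at their own pace and stop on an object; "grip_force" is the grip in N (left out, the last holds). Time passes only in rows, so rows that do not move let the fingers close. It gives the time, the measured TCP pose, the force, the opening and the grip force at its end, in the units of the state.
- robot.read_state(): the state, without advancing time (a new reading comes with each control period).
- robot.capture(name): name is "scene" or "top" or "wrist"; returns the picture (480x640x3 uint8, red, green, blue); there is no depth.
- robot.camera_params(name): a dict with "intrinsics" (3x3 intrinsics, pixels), "T" (4x4, takes a point from camera to world coordinates). Camera axes: x right, y up, looking along -z (the intrinsics and any distortion apply to the point x, -y, -z); pixel columns grow to the right and rows downward; lengths in m; the calibration is good to about 2 mm. A picture is of the moment at which its call begins: read the wrist's pose just before it. camera_params takes no time and is no camera call; for the wrist camera it gives the pose at the moment of the call.
- robot.close_job(): hands the job in; it is judged then, once.
The state is a dict: "clock": time; "joint_positions": joint angles; "qd": joint speeds; "joint_efforts": joint torques, N m; "tool_pos": TCP position; "tool_rot": TCP orientation; "force": force on the tool from outside, world axes, zero at the start; "moment": the same for the moment, N m; "opening": opening from 0.0 (shut) to 1.0 (fully open); "grasp_force": force on a finger pad.
Only numpy, scipy, OpenCV 4.12 (cv2) and the standard library are available. Lean on these libraries where they do the work, as an engineer would, in place of code of your own. Each camera call takes 0.05 s, during which the arm holds its last target. There are 200 camera calls.

### The job

The shelf of the ratchet stand is one notch too low. Set the smaller specimen cup upright on the shelf and let go of it, then lift the shelf by its upright handle until the pawl catches the next notch up, just one notch, and leave it resting there with the cup still standing on it. Do not tip over either cup, and leave the larger cup where it is.

Things in the scene. Friction and masses are not known exactly. Their poses are not given: they have to be found in the camera images.
- stand: Ratchet stand, fixed: grey base 200x150x12 mm; at its rear a column 44 mm wide, 207 mm high, front face at x = +85 mm. Origin on the bench below the shelf's middle; own z up, own x from handle through shelf to column (away from the robot at yaw 0; yaw within 0.3 rad), own y left. Base spans x = -70 to +130 mm.
- shelf_top (a point): Middle of the shelf's upper face, axes as the stand's: an aluminium tray 116 mm square with a rim 4 mm high and thick. It starts 36 mm above the bench. Nothing is above it. The grey block behind it begins at x = +57 mm and is 44 mm higher than its face; the pawl's lug, at the rear left, 60 mm.
- handle_grip (a point): Grip point on the handle, which moves with the shelf: an upright black blade 88 mm from the shelf's middle on the stand's -x side; 16 mm thick along the stand's y (pinch across this), 30 mm wide along x. Its top is 22 mm above this point; its foot, a flat neck 40 mm wide along y, 38 mm below. Axes as the stand's.
- shelf (a joint): Height of the shelf above its lowest rest (0, where it starts), m, up to 0.105. About 0.5 kg, 1 N friction, sinks by itself. Its spring pawl rides up over the teeth of the rack (2 N more) and catches on their flat tops, 35 mm apart. Raise it 3 to 10 mm past a notch, let it down and it rests there; raised less it sinks back, 35 mm more is the second notch. The pawl cannot be released.
- notch_level (a point): Where shelf_top comes to rest when the pawl is in the next notch: 25 to 55 mm above its start, straight up. It goes with the toothed rack on the column's left edge, which is screwed on at a different height each time and has two teeth. The flat top of the lower tooth is 5 mm higher than this point (at x = 98, y = 28 mm from it, stand's axes); the pawl's foot comes to stand on it.
- small_cup_center (a point): Centre, half-way up, of the smaller specimen cup: round, 60 mm tall, 56 mm across its white screw cap (the topmost 13 mm), 50 mm across the body below; about 60 g; stands upright and loose on the bench. Own z up. Grip it across its diameter.
- large_cup_center (a point): Centre, half-way up, of the larger specimen cup, which is not needed: round, 64 mm across its cap, 72 mm tall, loose on the bench. The two cups may have changed places. Own z up.
There are look-alikes about, which are no part of the job. What is shaped like the part that bears small_cup_center but yellow is not meant.

How it is judged:
By the outcome, as a careful person would: the job done as asked, in the order asked, and still so for the second after the job is handed in, with the robot touching nothing.
It also fails if it takes over 54 s, if anything falls off the work surface, if the arm or the gripper's body presses on something with over 40 N, if the wrist force passes 120 N, or if a joint passes its speed limit or range.

## Working session

There is one attempt and no reset: what is moved stays moved. The work goes in short steps, Python scripts to look and compute and a tool call to move; the robot and the scene stay as the last step left them, time stands still between calls to the robot, and variables do not carry over. Pictures are saved under pics/ and viewed, at most 10 in all, crops included, and the job is handed in when it is done.

Besides the shell and the picture viewer there is one more tool, called after ">>>" by a JSON object that holds its "fn" and its "kwargs". jog_arm: Moves the arm, as the interface text tells. Shifts and turns lie within -1 to 1; 1 stands for 0.4 m of shift or 90 degrees of turn. Its arguments: {"type":"object","properties":{"moves":{"type":"array","items":{"type":"array"}},"grip_force":{"type":"number"}},"required":["moves"]}

```bash
mkdir -p pics
cat > h.py <<'E'
import numpy as np, cv2
from workcell import robot
def snap(n,f):
    P=robot.camera_params(n); im=robot.capture(n); cv2.imwrite('pics/'+f,im[:,:,::-1]); np.savez('pics/'+f+'.npz',im=im,K=P['intrinsics'],T=P['T']); return im,P
def load(f):
    d=np.load('pics/'+f+'.npz'); return d['im'],dict(intrinsics=d['K'],T=d['T'])
def ray(P,u,v):
    K=np.array(P['intrinsics']);T=np.array(P['T'])
    a=np.linalg.solve(K,[u,v,1.]); d=T[:3,:3]@np.array([a[0],-a[1],-a[2]]); return T[:3,3],d/np.linalg.norm(d)
def plane(P,u,v,z):
    o,d=ray(P,u,v); return o+d*(z-o[2])/d[2]
def proj(P,X):
    T=np.array(P['T']); c=T[:3,:3].T@(np.array(X)-T[:3,3]); p=np.array(P['intrinsics'])@[c[0],-c[1],-c[2]]; return p[:2]/p[2]
def tri(*rs):
    A=sum(np.eye(3)-np.outer(d,d) for o,d in rs); b=sum((np.eye(3)-np.outer(d,d))@o for o,d in rs); x=np.linalg.solve(A,b)
    return x,[np.linalg.norm((np.eye(3)-np.outer(d,d))@(x-o)) for o,d in rs]
E
python3 - <<'E'
from h import *
print(robot.hold_point_z); s=robot.read_state(); print(s)
for n in('scene','top','wrist'):
    im,P=snap(n,n+'0.png'); print(n,P)
E
```

```text
0.0187
{'clock': 0.0, 'joint_positions': array([-1.26647673,  0.4180008 , -0.01029707,  1.61417581,  0.00467096,
        1.11068381, -0.05298052]), 'qd': array([ 5.93705427e-05, -1.52983248e-03, -1.19729467e-05, -7.06363977e-04,
        2.01653746e-03, -6.63795980e-04,  4.82251300e-04]), 'joint_efforts': array([-2.38392486e-04, -8.64438844e+01,  6.78514056e-01, -4.34919477e+01,
        1.90361420e-02,  7.09271277e-03,  1.67229013e-05]), 'tool_pos': array([0.21173424, 0.58764065, 0.20544288]), 'tool_rot': array([-5.40469615e-01, -3.09460423e+00,  1.94007008e-03]), 'force': array([-0.68469401,  0.06657269,  0.70188947]), 'moment': array([ 0.08515989, -0.04321166,  0.03629123]), 'grasp_force': 0.0, 'opening': 1.0009932733923095}
scene {'intrinsics': array([[513.47447272,   0.        , 310.67052461],
       [  0.        , 513.47447272, 234.36622306],
       [  0.        ,   0.        ,   1.        ]]), 'T': array([[ 0.79535825,  0.35803191, -0.48909958,  0.04809578],
       [-0.60577961,  0.49732659, -0.62104535, -0.97403329],
       [ 0.02088817,  0.7902401 ,  0.61244124,  0.66703316],

[... 214 characters left out ...]
    ,   1.        ]]), 'T': array([[ 0.01275847,  0.99053339, -0.13667785,  0.36669976],
       [-0.9997906 ,  0.01482425,  0.01410697, -0.3750864 ],
       [ 0.01599957,  0.13646924,  0.9905151 ,  1.10612342],
       [ 0.        ,  0.        ,  0.        ,  1.        ]])}
wrist {'intrinsics': array([[358.01479273,   0.        , 325.53794577],
       [  0.        , 358.01479273, 240.38927866],
       [  0.        ,   0.        ,   1.        ]]), 'T': array([[ 0.33797344, -0.89160154, -0.30136464,  0.13407251],
       [ 0.94115483,  0.31975516,  0.10947252,  0.61661496],
       [-0.00124297, -0.32062959,  0.94720384,  0.37309134],
       [ 0.        ,  0.        ,  0.        ,  1.        ]])}
```

View pics/scene0.png

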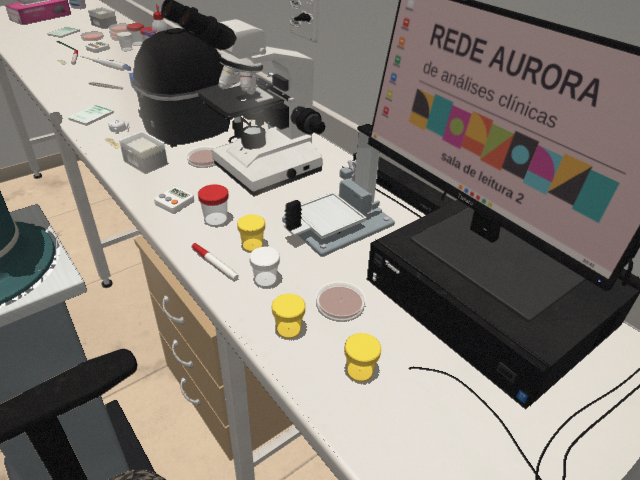

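View pics/top0.png

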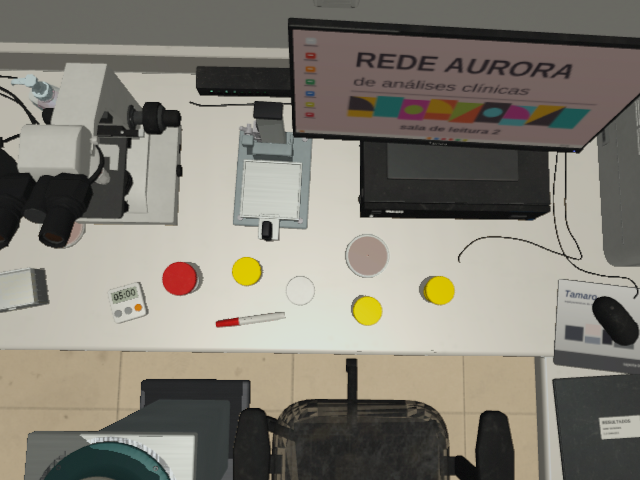

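The scene view shows the small white cup at (265,262), the large red cup at (213,198), and yellow look-alikes at (251,230), (288,310) and (362,355). The stand is at about (340,215), handle at (292,215). In the top view the white cup is at (300,291), the red cup at (180,278), the yellows at (247,271), (367,310) and (439,290), and the handle at (268,230). The choice is the white-capped cup. One composite crop will check it.

Run:
```python
from h import *
a,Pa=load('scene0.png'); b,Pb=load('top0.png')
A=cv2.resize(a[145:285,235:405],None,fx=3.5,fy=3.5,interpolation=cv2.INTER_CUBIC)[:,:,::-1]
B=cv2.resize(b[95:315,225:325],None,fx=2.227,fy=2.227,interpolation=cv2.INTER_CUBIC)[:,:,::-1]
B=cv2.resize(B,(int(490*100/220),490)); A=A[:490,:570]
cv2.imwrite('pics/c1.png',np.hstack([A,B])); print(A.shape,B.shape)
for n,p in dict(small=(300,291,.06),red=(180,278,.072),hand=(268,222,.08),mic_tip=(60,240,.2),mic_r=(178,220,.03),mon=(300,130,.2),pc=(362,215,.1),shl=(244,187,.036)).items(): print(n,plane(Pb,*p).round(3) if 0 else plane(Pb,p[0],p[1],p[2]).round(3))
print(proj(Pb,[0,0,0]),proj(Pb,[.212,.588,.2]))
```

```text
(490, 570, 3) (490, 222, 3)
small [ 0.424 -0.357  0.06 ]
red [ 0.444 -0.134  0.072]
hand [ 0.551 -0.295  0.08 ]
mic_tip [0.494 0.035 0.2  ]
mic_r [ 0.561 -0.115  0.03 ]
mon [ 0.689 -0.354  0.2  ]
pc [ 0.563 -0.469  0.1  ]
shl [ 0.628 -0.242  0.036]
[106.30922459 516.62151718] [-311.53030252  414.2100596 ]
```

View pics/c1.png

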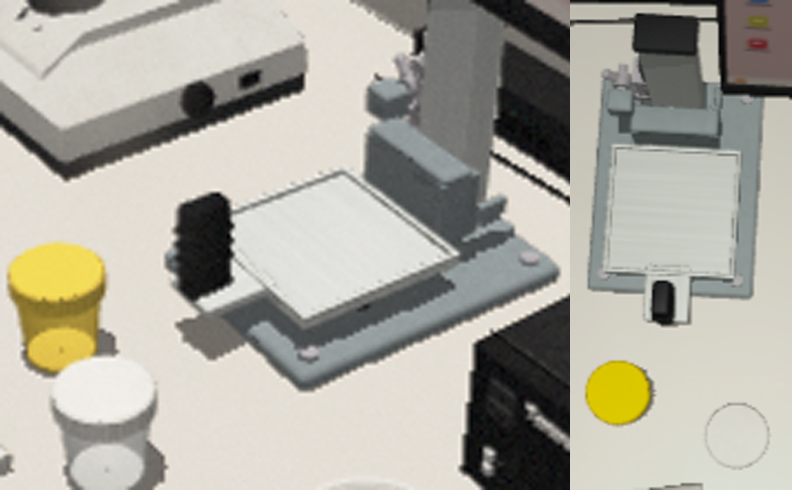

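The crop shows a white-capped cup with a clear body at crop (104,420), unlike the yellow cup next to it, so the choice is confirmed. It also shows the tray corners, the handle blade, and the pawl and rack at the rear left, near crop (410,70).

Run:
```python
from h import *
a,Pa=load('scene0.png'); b,Pb=load('top0.png')
A=lambda x,y:(235+x/3.5,145+y/3.5); B=lambda x,y:(225+(x-570)/2.22,95+y/2.227)
pts=dict(cup=(A(104.5,391),B(737,436)),RL=(A(345,171),B(611,147)),RR=(A(460,252),B(740,152)),FR=(A(303,322),B(737,278)),handtop=(A(205,199),B(663,287)),red=((213,190.5),(180,278)),yel=(A(57,270),B(618,392)),eye=((178,8),(20,225)),eye2=((205,45),(58,230)))
for n,(p,q) in pts.items():
    x,e=tri(ray(Pa,*p),ray(Pb,*q)); print(n,x.round(4),np.round(e,4))
g=cv2.cvtColor(b,cv2.COLOR_RGB2GRAY)
c=cv2.HoughCircles(cv2.resize(g[265:320,270:330],None,fx=4,fy=4,interpolation=cv2.INTER_CUBIC),cv2.HOUGH_GRADIENT,1,100,param1=60,param2=15,minRadius=45,maxRadius=70); print(c/4+np.array([270,265,0]))
im,P=load('wrist0.png')
cv2.imwrite('pics/w0.png',im[:,:,::-1])
```

```text
cup [ 0.4258 -0.3579  0.0561] [0.0016 0.0016]
RL [ 0.6846 -0.2407  0.032 ] [0.0028 0.0028]
RR [ 0.6797 -0.3563  0.0378] [0.0021 0.0021]
FR [ 0.5641 -0.3543  0.0366] [0.0001 0.0001]
handtop [ 0.5425 -0.2929  0.0961] [0.0025 0.0025]
red [ 0.4445 -0.1347  0.0756] [0.0006 0.0006]
yel [ 0.4612 -0.2558  0.0584] [0.0012 0.0012]
eye [ 0.4812 -0.0037  0.4042] [0.0031 0.0031]
eye2 [ 0.4993 -0.03    0.3393] [0.0122 0.0122]
[[[300.125      289.875       14.14999962]]]
```

View pics/w0.png

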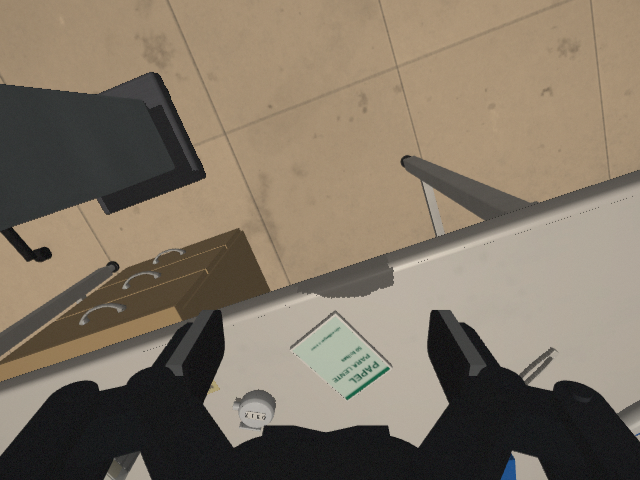

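The start wrist view shows only the open fingers over lens paper at (340,355), so the arm is clear of everything there. I'll check which of the nearby big shapes are the robot and where the monitor is before moving.

Run:
```python
from h import *
a,Pa=load('scene0.png'); b,Pb=load('top0.png')
print('tcp',proj(Pa,[.212,.588,.206]),'base',proj(Pa,[0,0,.3]))
for n,p,q in (('monLL',(358,125),(292,134)),('coltop',(365,130),(268,115)),('dome front',(180,139),(60,245)),('knob',(318,120),(170,118)),('pcFL',(371,250),(361,216))):
    x,e=tri(ray(Pa,*p),ray(Pb,*q)); print(n,x.round(3),np.round(e,3))
for z in(.2,.3,.4,.5): print(z,plane(Pb,292,134,z).round(3), plane(Pb,55,245,z).round(3))
```

```text
tcp [-7.41175786 52.80774401] base [-94.39227932 121.53649004]
monLL [ 0.66  -0.34   0.248] [0.006 0.006]
coltop [ 0.711 -0.3    0.206] [0.001 0.001]
dome front [0.492 0.09  0.086] [0.01 0.01]
knob [ 0.726 -0.124  0.155] [0.004 0.004]
pcFL [ 0.572 -0.474  0.078] [0.008 0.008]
0.2 [ 0.681 -0.341  0.2  ] [0.486 0.043 0.2  ]
0.3 [ 0.647 -0.345  0.3  ] [ 0.473 -0.003  0.3  ]
0.4 [ 0.612 -0.349  0.4  ] [ 0.46  -0.049  0.4  ]
0.5 [ 0.577 -0.352  0.5  ] [ 0.446 -0.096  0.5  ]
```

>>> {"fn": "jog_arm", "kwargs": {"moves": [[1,[-0.076,-0.102,0],[0,0,0]],[1,[-0.076,-0.102,0],[0,0,0]],[1,[-0.076,-0.102,0],[0,0,0]]]}}

```text
clock: 0.52
tool_pos: [0.2564, 0.4402, 0.2058]
tool_rot: [-0.54, -3.095, 0.001]
force: [0.8, 1.0, 0.1]
opening: 1.001
grasp_force: 0.0
```

>>> {"fn": "jog_arm", "kwargs": {"moves": [[1,[-0.076,-0.102,0],[0,0,0]],[1,[-0.076,-0.102,0],[0,0,0]],[1,[-0.076,-0.102,0],[0,0,0]],[1,[-0.076,-0.102,0],[0,0,0]],[1,[-0.076,-0.102,0],[0,0,0]],[1,[-0.076,-0.102,0],[0,0,0]],[1,[-0.076,-0.102,0],[0,0,0]]]}}

```text
clock: 1.4
tool_pos: [0.3597, 0.0995, 0.2062]
tool_rot: [0.54, 3.095, 0.001]
force: [-0.2, 0.3, 0.4]
opening: 1.001
grasp_force: 0.0
```

>>> {"fn": "jog_arm", "kwargs": {"moves": [[1,[-0.042,-0.118,0],[0,0,0]],[1,[-0.042,-0.118,0],[0,0,0]],[1,[-0.042,-0.118,0],[0,0,0]],[1,[-0.042,-0.118,0],[0,0,0]],[1,[-0.042,-0.118,0],[0,0,0]],[1,[0,0,0],[0,0,-0.07]],[1,[0,0,0],[0,0,-0.07]],[1,[0,0,0],[0,0,-0.064]]]}}

```text
clock: 2.4
tool_pos: [0.3585, -0.1495, 0.2061]
tool_rot: [-0.035, -3.141, 0.0]
force: [-0.4, 0.6, 0.6]
opening: 1.0
grasp_force: 0.0
```

>>> {"fn": "jog_arm", "kwargs": {"moves": [[1,[-0.053,-0.089,-0.022],[0,0,0]],[1,[-0.053,-0.089,-0.022],[0,0,0]],[1,[-0.053,-0.089,-0.022],[0,0,0]],[1,[-0.053,-0.089,-0.022],[0,0,0]],[1,[-0.053,-0.089,-0.022],[0,0,0]],[1,[0,0,0],[0,0,0]],[1,[0,0,0],[0,0,0]]]}}

```text
clock: 3.28
tool_pos: [0.4596, -0.3297, 0.2497]
tool_rot: [-0.04, -3.141, -0.0]
force: [-0.3, 0.8, -0.6]
opening: 1.005
grasp_force: 0.0
```

Run:
```python
from h import *
im,P=snap('wrist','w1.png'); print(P['T'][:,3])
```

```text
[ 0.37717462 -0.32677181  0.41733857  1.        ]
```

>>> {"fn": "jog_arm", "kwargs": {"moves": [[1,[-0.05,0.025,-0.07],[0,0,0]],[1,[-0.05,0.025,-0.07],[0,0,0]],[1,[-0.05,0.025,-0.07],[0,0,0]],[1,[-0.05,0.025,-0.07],[0,0,0]],[1,[0,0,0],[0,0,0]],[1,[0,0,0],[0,0,0]]]}}

```text
clock: 4.08
tool_pos: [0.5404, -0.2916, 0.3617]
tool_rot: [-0.04, -3.141, -0.001]
force: [-0.3, 0.3, -0.1]
opening: 1.001
grasp_force: 0.0
```

Run:
```python
from h import *
im,P=snap('wrist','w2.png'); print(P['T'][:,3])
a=load('w1.png')[0]; A=np.hstack([cv2.resize(x,(400,300)) for x in (a,im)])
B=cv2.resize(im[240:400,220:430],(394,300),interpolation=cv2.INTER_CUBIC)
C=np.zeros((600,800,3),np.uint8); C[:300]=A; C[300:,:394]=B; cv2.imwrite('pics/c2.png',C[:,:,::-1])
```

```text
[ 0.4578606  -0.28880405  0.52924261  1.        ]
```

View pics/c2.png

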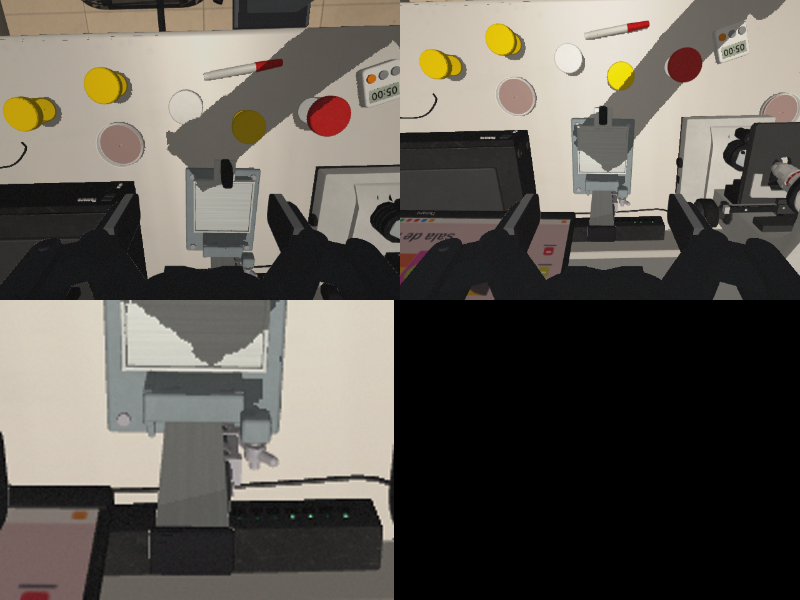

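The left panel (w1) shows the white cup at full-picture pixel (296,171) and the handle at (363,277). The right panel (w2) shows the cup at (270,93) and the handle at (323,184). The rack teeth lie just left of the column at bottom-crop (230,460), seen from too steep to measure height.

Run:
```python
from h import *
v={n:load(n) for n in('w1.png','w2.png','top0.png','scene0.png')}
seeds={'w1.png':(296,171,28),'w2.png':(270,93,24),'top0.png':(300,290,14)}
R=[]
for n,(u,w,r) in seeds.items():
    im,P=v[n]; g=cv2.cvtColor(im,cv2.COLOR_RGB2GRAY); m=r+12; s=4
    c=cv2.resize(g[w-m:w+m,u-m:u+m],None,fx=s,fy=s,interpolation=cv2.INTER_CUBIC)
    h=cv2.HoughCircles(c,cv2.HOUGH_GRADIENT,1,200,param1=50,param2=10,minRadius=int(s*r*.75),maxRadius=int(s*r*1.2))
    h=h[0,0]/s+[u-m,w-m,0]; print(n,h); R.append(ray(P,*h[:2]))
x,e=tri(*R); print('cup top',x.round(4),np.round(e,4)); x,e=tri(*R[:2]); print(x.round(4),np.round(e,4))
t=[]
for n,(u,w) in {'w1.png':(363,277),'w2.png':(323,184),'top0.png':(268,230)}.items():
    im,P=v[n]; c=im[w-30:w+30,u-30:u+30]; t.append(cv2.resize(c,(260,260),interpolation=cv2.INTER_CUBIC))
    k=(c.max(2)<50).astype(np.uint8); N,L,S,C=cv2.connectedComponentsWithStats(k); i=1+S[1:,4].argmax(); print(n,S[i][:4]+[u-30,w-30,0,0],S[i][4])
D=np.hstack(t)
im,_=v['scene0.png']; D2=cv2.resize(im[150:215,330:400],(360,334),interpolation=cv2.INTER_CUBIC)
C=np.zeros((594,780,3),np.uint8); C[:260]=D; C[260:,:360]=D2
im,_=v['w1.png']; C[260:,370:780]=cv2.resize(im[255:400,300:420],(410,334),interpolation=cv2.INTER_CUBIC)
cv2.imwrite('pics/c3.png',C[:,:,::-1])
```

```text
w1.png [297.625      171.375       26.77499962]
w2.png [271.375       92.375       24.92499924]
top0.png [300.125      289.875       14.14999962]
cup top [ 0.4257 -0.3559  0.0524] [0.0004 0.0015 0.0011]
[ 0.4252 -0.355   0.0566] [0.0009 0.0009]
w1.png [353 255  20  46] 802
w2.png [318 170  14  30] 379
top0.png [262 221  10  20] 151
```

View pics/c3.png

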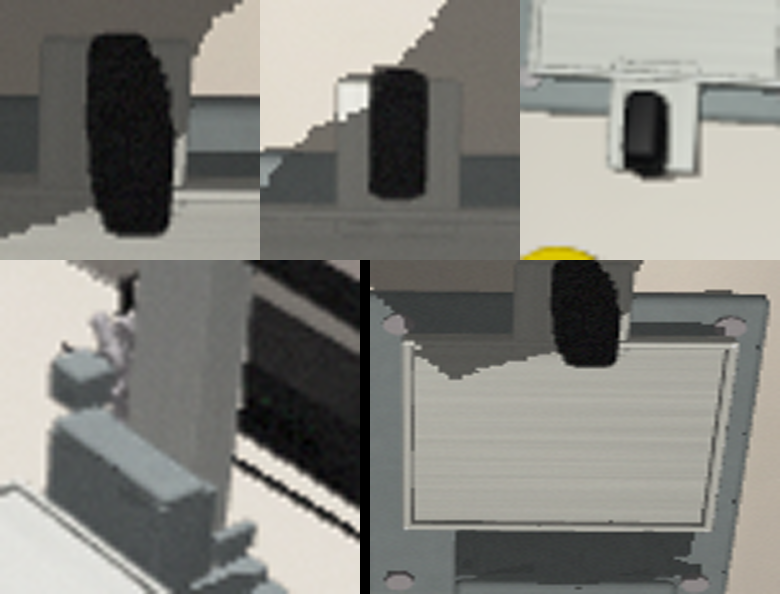

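The tiles show the handle blade with its far top edge at w1 (364.6,301.3) and w2 (324.8,199.7). The tray's four rim corners are all visible in the lower-right crop of w1.

Run:
```python
from h import *
v={n:load(n)[1] for n in('w1.png','w2.png','top0.png','scene0.png')}
x,e=tri(ray(v['w1.png'],364.6,301.3),ray(v['w2.png'],324.8,199.7)); print('handle far top',x.round(4),np.round(e,4))
W=lambda x,y:(300+(x-370)/3.417,255+(y-260)/2.303); B=lambda x,y:(225+(x-570)/2.22,95+y/2.227)
Q={}
for n,p,q in(('FR',(405,343),(737,278)),('FL',(740,345),(606,273)),('RL',(712,530),(611,147)),('RR',(404,528),(740,152))):
    x,e=tri(ray(v['w1.png'],*W(*p)),ray(v['top0.png'],*B(*q))); Q[n]=x; print(n,x.round(4),np.round(e,4), 'w1 only z=.04',plane(v['w1.png'],*W(*p),.04).round(4))
print('mid',sum(Q.values())/4)
```

```text
handle far top [ 0.5515 -0.2918  0.0953] [0.0001 0.0001]
FR [ 0.5634 -0.3518  0.0445] [0.0028 0.0028] w1 only z=.04 [ 0.5664 -0.3494  0.04  ]
FL [ 0.5627 -0.2401  0.0558] [0.0014 0.0014] w1 only z=.04 [ 0.5704 -0.2348  0.04  ]
RL [ 0.6778 -0.2412  0.0469] [0.0001 0.0001] w1 only z=.04 [ 0.6834 -0.2397  0.04  ]
RR [ 0.6764 -0.3545  0.0434] [0.0007 0.0007] w1 only z=.04 [ 0.6793 -0.3541  0.04  ]
mid [ 0.62009097 -0.29688762  0.04765181]
```

>>> {"fn": "jog_arm", "kwargs": {"moves": [[1,[0.047,-0.028,0.109],[0,0,0]],[1,[0.047,-0.028,0.109],[0,0,0]],[1,[0.047,-0.028,0.109],[0,0,0]],[1,[0.047,-0.028,0.109],[0,0,0]],[1,[0.047,-0.028,0.109],[0,0,0]],[1,[0.047,-0.028,0.109],[0,0,0]],[1,[0,0,0],[0,0,0]],[1,[0,0,0],[0,0,0]]], "grip_force": 20}}

```text
clock: 5.12
tool_pos: [0.4268, -0.3565, 0.1012]
tool_rot: [0.04, 3.141, -0.0]
force: [0.7, -0.3, -0.7]
opening: 0.996
grasp_force: 0.0
```

Run:
```python
from h import *
im,P=snap('wrist','w3.png'); s=robot.read_state(); print(s['tool_pos'],s['tool_rot'])
for z in(.06,.047): print(proj(P,[.4255,-.3557,z]), proj(P,[.4255,-.3277,z]),proj(P,[.3975,-.3557,z]))
```

```text
[ 0.4273114  -0.35641063  0.10155612] [ 3.91364642e-02  3.14006137e+00 -8.82632885e-04]
[325.34177536 256.52002948] [370.16499278 255.50341735] [324.18616137 213.01403357]
[325.36612147 249.35343877] [367.84976591 248.3825999 ] [324.27411043 207.92228313]
```

View pics/w3.png

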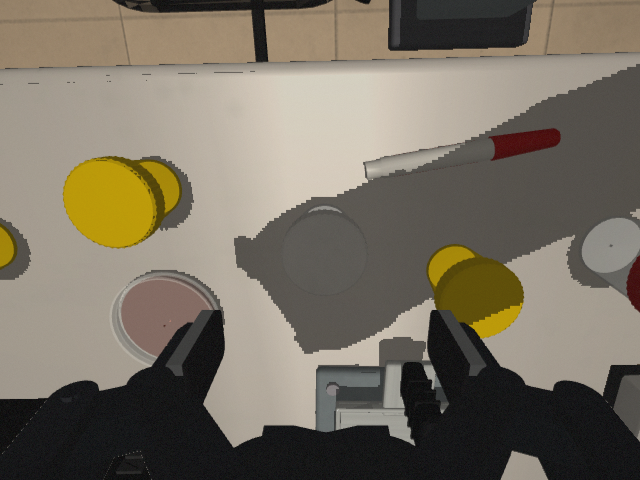

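The wrist view shows the white cap at (324,252), about 3 mm nearer than computed and centred between the fingers. The yellow cup at (478,296) is clear of them. I'll descend and grip.

>>> {"fn": "jog_arm", "kwargs": {"moves": [[1,[0.011,0,0.048],[0,0,0]],[1,[0,0,0.048],[0,0,0]],[1,[0,0,0.048],[0,0,0]],[1,[0,0,0.048],[0,0,0]],[1,[0,0,0],[0,0,0]],[-1,[0,0,0],[0,0,0]],[-1,[0,0,0],[0,0,0]],[-1,[0,0,0],[0,0,0]],[-1,[0,0,0],[0,0,0]],[-1,[0,0,0],[0,0,0]],[-1,[0,0,0],[0,0,0]]], "grip_force": 25}}

```text
clock: 6.55
tool_pos: [0.4227, -0.3567, 0.0246]
tool_rot: [0.04, 3.14, -0.001]
force: [0.2, -0.2, 5.8]
opening: 0.638
grasp_force: 25.4
```

>>> {"fn": "jog_arm", "kwargs": {"moves": [[-1,[0,0,-0.03],[0,0,0]],[-1,[0,0,-0.064],[0,0,0]],[-1,[0,0,-0.064],[0,0,0]],[-1,[0,0,-0.064],[0,0,0]],[-1,[0,0,-0.064],[0,0,0]],[-1,[0,0,-0.064],[0,0,0]],[-1,[0,0,0],[0,0,0]]]}}

```text
clock: 7.42
tool_pos: [0.4228, -0.3569, 0.166]
tool_rot: [0.04, 3.138, -0.002]
force: [-0.1, 0.7, -1.0]
opening: 0.635
grasp_force: 26.7
```

>>> {"fn": "jog_arm", "kwargs": {"moves": [[-1,[-0.05,0.02,0],[0,0,0]],[-1,[-0.08,0.032,0],[0,0,0]],[-1,[-0.08,0.032,0],[0,0,0]],[-1,[-0.08,0.032,0],[0,0,0]],[-1,[-0.08,0.033,0],[0,0,0]],[-1,[-0.05,0.02,0],[0,0,0]],[-1,[-0.028,0.012,0],[0,0,0]],[-1,[0,0,0],[0,0,0]],[-1,[0,0,0],[0,0,0]]]}}

```text
clock: 8.55
tool_pos: [0.6023, -0.289, 0.1637]
tool_rot: [-0.042, -3.141, 0.0]
force: [-0.1, 0.5, -1.3]
opening: 0.637
grasp_force: 26.7
```

Run:
```python
from h import *
s=robot.read_state(); print(s['tool_pos'],s['force'],s['opening'],s['joint_positions'])
im,P=snap('wrist','w4.png');a,_=snap('scene','s4.png');t,_=snap('top','t4.png')
C=np.zeros((600,800,3),np.uint8); C[:300,:400]=cv2.resize(im,(400,300)); C[:300,400:]=cv2.resize(a[60:285,190:490],(400,300)); C[300:,:400]=cv2.resize(t[60:285,130:430],(400,300))
cv2.imwrite('pics/c4.png',C[:,:,::-1])
```

```text
[ 0.60230582 -0.28899584  0.16369193] [-0.1210155   0.47755527 -1.32663266] 0.6368860041296587 [-0.11152967  0.65098563  0.7733047   1.55623616 -0.48536588  1.13532307
  2.3121207 ]
```

View pics/c4.png

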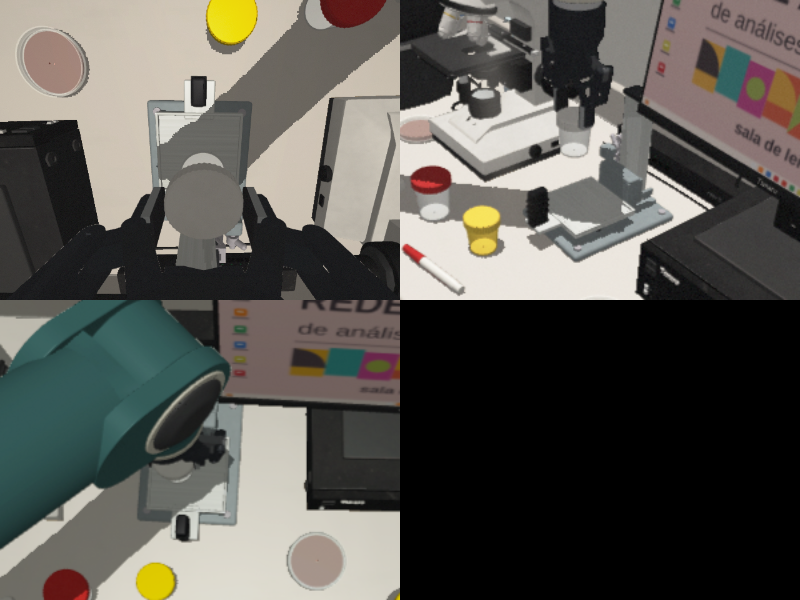

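The cup hangs upright over the tray (wrist panel (205,200), scene panel (575,130)), and the forearm is clear of the monitor. I'll lower it.

>>> {"fn": "jog_arm", "kwargs": {"moves": [[-1,[0,0,0.04],[0,0,0]],[-1,[0,0,0.06],[0,0,0]],[-1,[0,0,0.06],[0,0,0]],[-1,[0,0,0.05],[0,0,0]],[-1,[0,0,0.025],[0,0,0]],[-1,[0,0,0],[0,0,0]],[-1,[0,0,0],[0,0,0]]]}}

```text
clock: 9.57
tool_pos: [0.6035, -0.2888, 0.0705]
tool_rot: [0.04, 3.14, -0.001]
force: [0.9, -0.3, 1.0]
opening: 0.639
grasp_force: 26.7
```

>>> {"fn": "jog_arm", "kwargs": {"moves": [[-1,[0,0,0.005],[0,0,0]],[-1,[0,0,0.005],[0,0,0]],[-1,[0,0,0],[0,0,0]]]}}

```text
clock: 9.95
tool_pos: [0.6031, -0.2884, 0.0657]
tool_rot: [-0.04, -3.141, -0.0]
force: [-0.4, -0.5, -0.7]
opening: 0.635
grasp_force: 26.7
```

>>> {"fn": "jog_arm", "kwargs": {"moves": [[-1,[0,0,0.005],[0,0,0]],[-1,[0,0,0],[0,0,0]]]}}

```text
clock: 10.2
tool_pos: [0.6031, -0.2884, 0.0636]
tool_rot: [-0.04, -3.141, 0.0]
force: [-0.6, -0.6, 0.2]
opening: 0.633
grasp_force: 26.7
```

>>> {"fn": "jog_arm", "kwargs": {"moves": [[-1,[0,0,0.004],[0,0,0]],[-1,[0,0,0],[0,0,0]]]}}

```text
clock: 10.45
tool_pos: [0.6031, -0.2884, 0.062]
tool_rot: [-0.04, -3.141, 0.0]
force: [-0.3, 0.0, -0.2]
opening: 0.639
grasp_force: 26.7
```

>>> {"fn": "jog_arm", "kwargs": {"moves": [[-1,[0,0,0.004],[0,0,0]],[-1,[0,0,0],[0,0,0]]]}}

```text
clock: 10.7
tool_pos: [0.6033, -0.2885, 0.0607]
tool_rot: [0.04, 3.141, -0.0]
force: [-0.1, 0.8, 2.2]
opening: 0.638
grasp_force: 26.9
```

>>> {"fn": "jog_arm", "kwargs": {"moves": [[-1,[0,0,0.003],[0,0,0]],[-1,[0,0,0],[0,0,0]]]}}

```text
clock: 10.95
tool_pos: [0.6037, -0.2887, 0.0605]
tool_rot: [0.04, 3.14, -0.0]
force: [-2.3, 2.2, 14.6]
opening: 0.633
grasp_force: 28.0
```

Contact is at 0.0605, as predicted. I'll ease off by 1 mm, open gradually and rise.

>>> {"fn": "jog_arm", "kwargs": {"moves": [[-1,[0,0,-0.002],[0,0,0]],[-1,[0,0,0],[0,0,0]],[0.4,[0,0,0],[0,0,0]],[0.5,[0,0,0],[0,0,0]],[0.7,[0,0,0],[0,0,0]],[1,[0,0,0],[0,0,0]],[1,[0,0,0],[0,0,0]],[1,[0,0,-0.03],[0,0,0]],[1,[0,0,-0.08],[0,0,0]],[1,[0,0,-0.09],[0,0,0]],[1,[0,0,-0.09],[0,0,0]],[1,[0,0,0],[0,0,0]]]}}

```text
clock: 12.45
tool_pos: [0.6042, -0.2894, 0.1798]
tool_rot: [0.04, 3.137, -0.003]
force: [0.1, 0.3, -1.3]
opening: 1.001
grasp_force: 0.0
```

```bash
python3 -c "
from h import *
snap('wrist','w5.png')"
```

>>> {"fn": "jog_arm", "kwargs": {"moves": [[1,[0,0.058,-0.04],[0,0,0]],[1,[-0.037,0.058,-0.035],[0,0,0]],[1,[-0.037,0.058,0],[0,0,0]],[1,[-0.037,0,0],[0,0,0]],[1,[0,0,0],[0,0,0]],[1,[0,0,0],[0,0,0]]]}}

```text
clock: 13.25
tool_pos: [0.6485, -0.2205, 0.2058]
tool_rot: [-0.041, -3.14, 0.0]
force: [-1.2, -0.0, -0.5]
opening: 1.004
grasp_force: 0.0
```

Run:
```python
from h import *
snap('wrist','w6.png')
t=[]
for f in('w5.png','w6.png'):
    im,P=load(f); p=proj(P,[.722,-.27,.08]); q=proj(P,[.722,-.27,.12]); print(f,p,q)
    u,v=[int(round(x)) for x in p]; u0,v0=max(0,min(u-50,540)),max(0,min(v-60,360)); print('origin',u0,v0)
    t.append(cv2.resize(im[v0:v0+120,u0:u0+100],(400,480),interpolation=cv2.INTER_CUBIC))
cv2.imwrite('pics/c5.png',np.hstack(t)[:,:,::-1])
```

```text
w5.png [349.86441677 356.57336384] [353.04571644 388.90301063]
origin 300 297
w6.png [272.78855419 300.54598985] [265.87145043 324.16024123]
origin 223 241
```

View pics/c5.png

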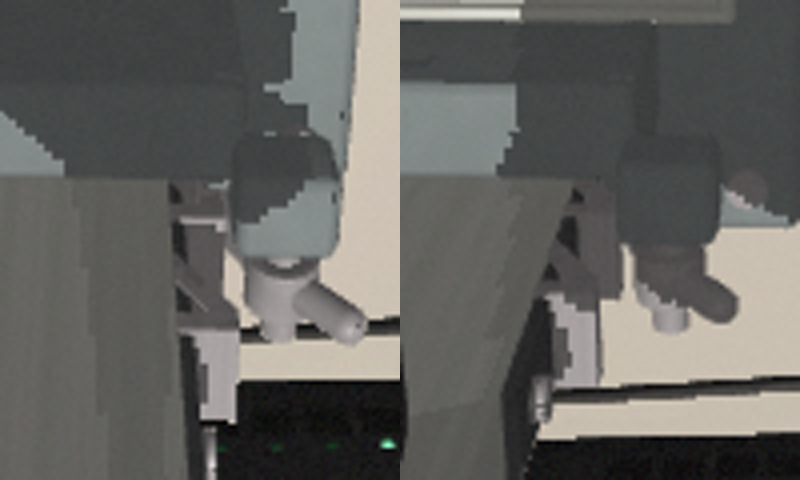

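The rack panels show the flat top of the lower tooth near w5 (351,351) / w6 (270,291), and of the upper tooth near w5 (352,378) / w6 (266,315). That puts the lower tooth at z≈0.070±0.005, so the rise is about 29 mm. A lift of 40 mm clears it and stays well below the second notch. Next I'll go to the handle.

>>> {"fn": "jog_arm", "kwargs": {"moves": [[1,[0.05,-0.035,0],[0,0,0]],[1,[0.08,-0.053,0],[0,0,0]],[1,[0.08,-0.053,0],[0,0,0]],[1,[0.067,-0.045,0],[0,0,0]],[1,[0,0,0.07],[0,0,0]],[1,[0,0,0.08],[0,0,0]],[1,[0,0,0],[0,0,0]],[1,[0,0,0],[0,0,0]]]}}

```text
clock: 14.3
tool_pos: [0.5368, -0.2921, 0.1474]
tool_rot: [0.041, 3.14, -0.001]
force: [-0.5, -1.0, 1.6]
opening: 0.997
grasp_force: 0.0
```

Run:
```python
from h import *
im,P=snap('wrist','w7.png'); s=robot.read_state(); print(s['tool_pos'])
c=im[150:420,225:430]; k=(c.max(2)<45).astype(np.uint8); N,L,S,C=cv2.connectedComponentsWithStats(k)
for i in range(1,N):
    if S[i,4]>150: print(S[i]+[225,150,0,0,0],C[i]+[225,150])
for dx in(-.015,.015):
  for dy in(-.008,.008): print(dx,dy,proj(P,[.536+dx,-.292+dy,.095]))
# cup upright check: white cap in new scene/top
a,_=snap('scene','s7.png')
```

```text
[ 0.53699245 -0.29209337  0.14754754]
[ 313  210   25   63 1447] [324.62543193 241.36834831]
-0.015 -0.008 [311.36581508 229.46864968]
-0.015 0.008 [336.29117195 228.88467799]
0.015 -0.008 [313.04855846 272.37340927]
0.015 0.008 [336.97135549 271.83874244]
```

The handle blob matches its predicted outline (u 313–338, bottom v 273). I'll descend and grip.

>>> {"fn": "jog_arm", "kwargs": {"moves": [[1,[0,0.002,0.06],[0,0,0]],[1,[0,0,0.07],[0,0,0]],[1,[0,0,0.06],[0,0,0]],[1,[0,0,0.029],[0,0,0]],[1,[0,0,0],[0,0,0]],[-0.3,[0,0,0],[0,0,0]],[-0.5,[0,0,0],[0,0,0]],[-1,[0,0,0],[0,0,0]],[-1,[0,0,0],[0,0,0]],[-1,[0,0,0],[0,0,0]],[-1,[0,0,0],[0,0,0]]], "grip_force": 40}}

```text
clock: 15.78
tool_pos: [0.5368, -0.2928, 0.0592]
tool_rot: [0.042, 3.14, -0.005]
force: [1.6, -8.6, 1.3]
opening: 0.174
grasp_force: 44.7
```

>>> {"fn": "jog_arm", "kwargs": {"moves": [[-1,[0,-0.002,0],[0,0,0]],[-1,[0,0,-0.005],[0,0,0]],[-1,[0,0,-0.009],[0,0,0]],[-1,[0,0,-0.009],[0,0,0]],[-1,[0,0,-0.009],[0,0,0]],[-1,[0,0,-0.009],[0,0,0]],[-1,[0,0,-0.009],[0,0,0]],[-1,[0,0,0],[0,0,0]]]}}

```text
clock: 16.77
tool_pos: [0.5367, -0.2927, 0.0789]
tool_rot: [0.041, 3.14, -0.003]
force: [2.5, -8.3, -5.1]
opening: 0.168
grasp_force: 44.1
```

>>> {"fn": "jog_arm", "kwargs": {"moves": [[-1,[0,0,-0.008],[0,0,0]],[-1,[0,0,-0.008],[0,0,0]],[-1,[0,0,-0.008],[0,0,0]],[-1,[0,0,-0.008],[0,0,0]],[-1,[0,0,-0.008],[0,0,0]],[-1,[0,0,-0.008],[0,0,0]],[-1,[0,0,0],[0,0,0]],[-1,[0,0,0],[0,0,0]]]}}

```text
clock: 17.77
tool_pos: [0.5368, -0.2927, 0.0979]
tool_rot: [0.041, 3.14, -0.003]
force: [3.6, -9.0, -4.8]
opening: 0.172
grasp_force: 44.2
```

>>> {"fn": "jog_arm", "kwargs": {"moves": [[-1,[0,0,0.005],[0,0,0]],[-1,[0,0,0.005],[0,0,0]],[-1,[0,0,0.005],[0,0,0]],[-1,[0,0,0],[0,0,0]]]}}

```text
clock: 18.27
tool_pos: [0.5367, -0.2928, 0.0917]
tool_rot: [0.041, 3.141, -0.003]
force: [4.7, -7.8, -7.3]
opening: 0.172
grasp_force: 43.8
```

>>> {"fn": "jog_arm", "kwargs": {"moves": [[-1,[0,0,0.004],[0,0,0]],[-1,[0,0,0],[0,0,0]]]}}

```text
clock: 18.52
tool_pos: [0.5367, -0.2927, 0.0901]
tool_rot: [0.041, 3.141, -0.003]
force: [5.1, -8.6, -6.9]
opening: 0.172
grasp_force: 43.8
```

>>> {"fn": "jog_arm", "kwargs": {"moves": [[-1,[0,0,0.004],[0,0,0]],[-1,[0,0,0],[0,0,0]]]}}

```text
clock: 18.77
tool_pos: [0.5367, -0.2927, 0.0885]
tool_rot: [0.041, 3.141, -0.003]
force: [4.6, -9.5, -6.6]
opening: 0.17
grasp_force: 43.9
```

>>> {"fn": "jog_arm", "kwargs": {"moves": [[-1,[0,0,0.004],[0,0,0]],[-1,[0,0,0],[0,0,0]]]}}

```text
clock: 19.02
tool_pos: [0.5368, -0.2927, 0.087]
tool_rot: [0.041, 3.141, -0.003]
force: [4.8, -9.3, -8.3]
opening: 0.171
grasp_force: 43.9
```

>>> {"fn": "jog_arm", "kwargs": {"moves": [[-1,[0,0,0.004],[0,0,0]],[-1,[0,0,0],[0,0,0]]]}}

```text
clock: 19.27
tool_pos: [0.5367, -0.2927, 0.0854]
tool_rot: [0.041, 3.141, -0.003]
force: [3.6, -8.8, -7.1]
opening: 0.172
grasp_force: 43.9
```

>>> {"fn": "jog_arm", "kwargs": {"moves": [[-1,[0,0,0.004],[0,0,0]],[-1,[0,0,0],[0,0,0]]]}}

```text
clock: 19.52
tool_pos: [0.5367, -0.2927, 0.0837]
tool_rot: [0.041, 3.141, -0.003]
force: [3.6, -8.7, -7.0]
opening: 0.174
grasp_force: 43.9
```

There was no catch down to a rise of 24.5 mm, so the notch is above about 36 mm and the second notch above 71 mm. Lifting to 58 mm is safe for any case.

>>> {"fn": "jog_arm", "kwargs": {"moves": [[-1,[0,0,-0.008],[0,0,0]],[-1,[0,0,-0.009],[0,0,0]],[-1,[0,0,-0.009],[0,0,0]],[-1,[0,0,-0.009],[0,0,0]],[-1,[0,0,-0.009],[0,0,0]],[-1,[0,0,-0.009],[0,0,0]],[-1,[0,0,-0.009],[0,0,0]],[-1,[0,0,-0.008],[0,0,0]],[-1,[0,0,-0.007],[0,0,0]],[-1,[0,0,-0.006],[0,0,0]],[-1,[0,0,0],[0,0,0]],[-1,[0,0,0],[0,0,0]]]}}

```text
clock: 21.02
tool_pos: [0.5368, -0.2927, 0.1171]
tool_rot: [0.041, 3.14, -0.003]
force: [2.9, -8.8, -4.3]
opening: 0.17
grasp_force: 44.1
```

>>> {"fn": "jog_arm", "kwargs": {"moves": [[-1,[0,0,0.007],[0,0,0]],[-1,[0,0,0.007],[0,0,0]],[-1,[0,0,0],[0,0,0]]]}}

```text
clock: 21.4
tool_pos: [0.5367, -0.2928, 0.1113]
tool_rot: [0.041, 3.141, -0.003]
force: [3.8, -9.4, -6.7]
opening: 0.172
grasp_force: 43.9
```

>>> {"fn": "jog_arm", "kwargs": {"moves": [[-1,[0,0,0.005],[0,0,0]],[-1,[0,0,0],[0,0,0]]]}}

```text
clock: 21.65
tool_pos: [0.5367, -0.2927, 0.1093]
tool_rot: [0.041, 3.141, -0.003]
force: [3.8, -8.5, -7.6]
opening: 0.175
grasp_force: 43.9
```

>>> {"fn": "jog_arm", "kwargs": {"moves": [[-1,[0,0,0.005],[0,0,0]],[-1,[0,0,0],[0,0,0]]]}}

```text
clock: 21.9
tool_pos: [0.5367, -0.2927, 0.1073]
tool_rot: [0.041, 3.141, -0.003]
force: [4.6, -8.9, -7.2]
opening: 0.172
grasp_force: 43.9
```

>>> {"fn": "jog_arm", "kwargs": {"moves": [[-1,[0,0,0.005],[0,0,0]],[-1,[0,0,0],[0,0,0]]]}}

```text
clock: 22.15
tool_pos: [0.5367, -0.2927, 0.1053]
tool_rot: [0.041, 3.141, -0.003]
force: [4.3, -8.3, -6.5]
opening: 0.172
grasp_force: 43.9
```

>>> {"fn": "jog_arm", "kwargs": {"moves": [[-1,[0,0,0.005],[0,0,0]],[-1,[0,0,0],[0,0,0]]]}}

```text
clock: 22.4
tool_pos: [0.5367, -0.2927, 0.1035]
tool_rot: [0.041, 3.141, -0.003]
force: [3.0, -9.0, -2.9]
opening: 0.173
grasp_force: 44.4
```

>>> {"fn": "jog_arm", "kwargs": {"moves": [[-1,[0,0,0.005],[0,0,0]],[-1,[0,0,0],[0,0,0]]]}}

```text
clock: 22.65
tool_pos: [0.5367, -0.2928, 0.1027]
tool_rot: [0.042, 3.14, -0.002]
force: [-4.8, -1.9, 18.0]
opening: 0.173
grasp_force: 47.0
```

The force changed sign at a rise of 44 mm, so the pawl has caught. I'll ease off, open gently and withdraw upward.

>>> {"fn": "jog_arm", "kwargs": {"moves": [[-1,[0,0,-0.002],[0,0,0]],[-1,[0,0,0],[0,0,0]],[-0.6,[0,0,0],[0,0,0]],[-0.4,[0,0,0],[0,0,0]],[0,[0,0,0],[0,0,0]],[0.5,[0,0,0],[0,0,0]],[1,[0,0,0],[0,0,0]],[1,[0,0,0],[0,0,0]],[1,[0,0,-0.04],[0,0,0]],[1,[0,0,-0.08],[0,0,0]],[1,[0,0,-0.08],[0,0,0]],[1,[0,0,-0.08],[0,0,0]]]}}

```text
clock: 24.15
tool_pos: [0.5366, -0.2917, 0.2163]
tool_rot: [0.04, 3.141, -0.001]
force: [-0.2, 0.7, -0.2]
opening: 1.0
grasp_force: 0.0
```

>>> {"fn": "jog_arm", "kwargs": {"moves": [[1,[0.05,0,-0.05],[0,0,0]],[1,[0.1,0,-0.05],[0,0,0]],[1,[0.1,0,0],[0,0,0]],[1,[0.1,0,0],[0,0,0]],[1,[0,0,0],[0,0,0]],[1,[0,0,0],[0,0,0]]]}}

```text
clock: 24.9
tool_pos: [0.3972, -0.288, 0.2549]
tool_rot: [0.039, 3.14, 0.0]
force: [0.6, 0.0, 0.5]
opening: 1.001
grasp_force: 0.0
```

Run:
```python
from h import *
im,P=snap('wrist','w8.png');a,_=snap('scene','s8.png');t,_=snap('top','t8.png')
C=np.zeros((600,800,3),np.uint8); C[:300,:400]=cv2.resize(im,(400,300)); C[:300,400:]=cv2.resize(a[120:308,170:420],(400,300)); C[300:,:400]=cv2.resize(t[90:315,130:430],(400,300));C[300:,400:]=cv2.resize(a[140:260,270:430],(400,300),interpolation=cv2.INTER_CUBIC)
cv2.imwrite('pics/c8.png',C[:,:,::-1])
```

```text
(no output)
```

View pics/c8.png

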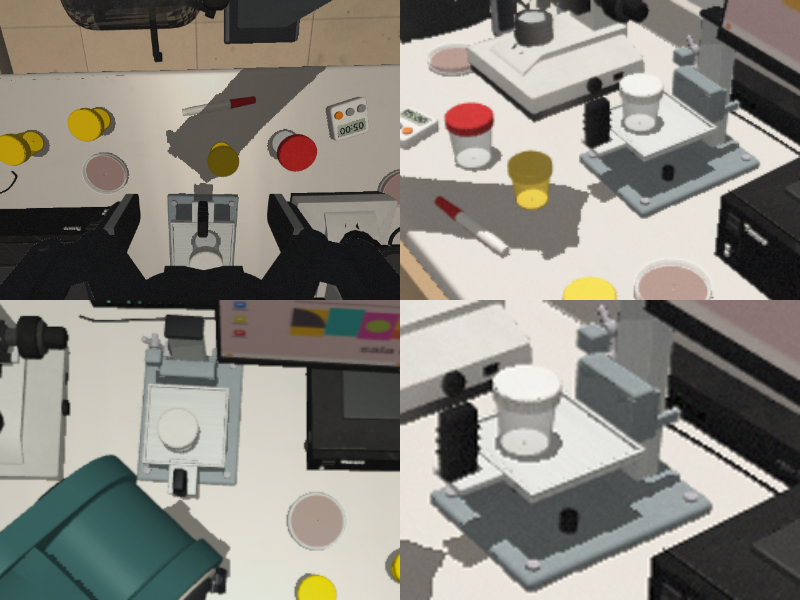

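The shelf is held at the higher level with the white cup upright on it (lower-right panel (525,410)). The red cup stands where it was, and the arm is clear.

```bash
python3 -c "
from workcell import robot
print(robot.close_job())"
```

```text
the job is handed in; nothing more can be done
None
```

The small white cup stands upright on the shelf, the shelf rests one notch up (about 44 mm higher), the larger cup was left where it was, and the job was handed in at about 25 s.

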